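Clip a spindle into its carrier and show it to the inspection camera

ROBOT

A 6-joint arm with a two-finger parallel gripper is mounted at the origin on the work surface. World frame = base frame: x ahead of the robot, y to its left, z up, the work surface at z = 0. Lengths are in m, angles in rad, forces in N, time in s.
With the tool pointing down it reaches from about 0.375 to 0.75 m from the base axis. Payload 9 kg.
Tool frame: the origin (TCP) lies on the centre line of the jaws, within the pads' length; the fingertips stand 25 mm ahead of it and the grasp point (between the pads) lies 6 mm ahead of it; z points along the fingers, y is the line along which they close (so a half turn about z gives the same grasp; the last joint's range is limited). The gripper opens to 85 mm and grips with 20 to 120 N. Pads are 22 mm wide; open, the fingers measure 114 mm over their backs; the gripper's body (76 mm by 85 mm) begins 54 mm behind the grasp point. The pads swing forward as they close: fully open they stand 13 mm farther back than shut.
Start: joints at [-1.481, 0.104, 0.097, 1.564, 0, 1.353], TCP at [0.182, -0.572, 0.256] pointing down, gripper open.
Joint ranges: [-2.99, 2.99], [-0.84, 1.86], [-1.1, 1.16], [-1.84, 2.11], [-1.51, 1.56], [-3.14, 3.14]. Speed limits (rad/s): [2.22, 2.22, 2.57, 3.14, 3.14, 3.14].

INTERFACE

Orientations are given as a unit quaternion [w, x, y, z].
In Python, from plant import r gives the robot as it stands.
- The arm moves only by the tool apply_moves, never from a script. Its argument "targets" is a list of rows, each a list of 7 numbers: the turn, a rotation vector about the tool's x, y, z normalised to -1 to 1, where 1 is 0.08 rad, then the shift along the tool's x, y, z normalised to -1 to 1, where 1 is 2.5 cm, then the opening, from 0 (shut) to 1 (fully open). A call has 1 to 20 rows; each row shifts and turns the commanded pose from where the row before left it, along the tool's axes as they then stand; what a row does not reach is not made up. A row lasts 1/12 s, in which the tool goes at most 41.7 mm and 7.16 degrees, less where a joint would pass 70% of its speed; a pose out of reach is approached as far as the arm can. A call with a number of a shift or a turn outside -1 to 1 is refused whole. A call with a gripper value outside its range is refused whole. The fingers move at their own pace and stop on an object; the grip force is fixed at half the most. Time passes only in rows, so rows that do not move let the fingers close. It gives the time, the measured TCP pose, the force, the opening and the grip force at its end, in the units of the state.
- r.observe(): the state, without advancing time (a new reading comes with each control period).
- r.snapshot(name): name is "scene" or "top" or "wrist"; returns the picture (400x640x3 uint8, red, green, blue); there is no depth.
- r.calibration(name): a dict with "fx", "fy", "cx", "cy" (pixels), "R" (3x3) and "t" (3): a world point X has camera coordinates R X + t. Camera axes: x right, y down, z forward; pixel columns grow to the right and rows downward; lengths in m; the calibration is good to about 2 mm. The wrist camera is an equidistant fisheye: a pixel r from the principal point sees the ray r / f radians off the axis. A picture is of the moment at which its call begins: read the wrist's pose just before it. calibration takes no time and is no camera call; for the wrist camera it gives the pose at the moment of the call.
- r.job_done(): hands the job in; it is judged then, once.
Trained networks look in the newest picture that a camera, given by its name, has taken for a name from the list of things; names that differ only in an ending like _2 or _b are one class to them, and where a whole thing is asked for, a point or a joint stands for the part that bears it (a point fixed in the world has none). Each returns a list of dicts, best first, with "confidence" (0 to 1); they miss things now and then, are a little off and sometimes report something else, mostly with a low value. They report only what shows in the picture. A call takes as long as a camera call. They do not tell look-alikes from the thing itself.
- r.find_in(camera, target): "bbox" ([left, top, right, bottom] in pixels, round what is visible of it).
The state is a dict: "time": time; "joint_positions": joint angles; "dq": joint speeds; "joint_torque": joint torques, N m; "tcp_pos": TCP position; "eef_rot": TCP orientation; "wrist_force": force on the tool from outside, world axes, zero at the start; "wrist_torque": the same for the moment, N m; "finger_gap": finger opening in m; "grasp_force": force on a finger pad.
Only numpy, scipy, OpenCV 4.12 (cv2) and the standard library are available. Lean on these libraries where they do the work, as an engineer would, in place of code of your own. Each camera call takes 0.05 s, during which the arm holds its last target. There are 200 camera calls.

TASK

Press the loose steel spindle down into the two forks of the grey carrier in the opened machine housing until the sprung jaw snaps shut over it. Then take the carrier by its upright rib, lift it with the spindle out of the housing and hold it up to the inspection camera: carrier level, the spindle on the lens side and square across the view, its middle at the camera's focus point. Finish while still holding it there in the gripper; do not bump the camera, and leave the mug, jar and screwdriver where they are.

Things in the scene. Friction and masses are not known exactly. Their poses are not given: they have to be found in the camera images.
- spindle: Steel spindle lying level on a small wooden rest, its axis 42 mm above the table. 164 mm long, 12 mm diameter, with a collar (18 mm diameter, 10 mm long) at each end; 0.12 kg. Both ends are alike. Origin on its axis at mid-length; x runs along it.
- rest: Fixed wooden rest under the spindle, origin under its middle, x along the spindle. Two notched posts, 12 mm wide at x = +-45 mm, 46 mm tall; between them the spindle is free to grip over 78 mm. Its plate is 140 x 60 x 8 mm.
- carrier: Grey plastic carrier, loose on the housing's floor. Origin at the centre of its underside, z up. Base plate 120 x 120 x 8 mm. On the +y side an upright rib to grip, on the -y side two forks that take the spindle along x. About 0.27 kg; 0.39 kg with the spindle.
- housing: Fixed black open-topped machine housing in which the carrier stands. 240 x 210 mm, floor 5 mm and wall tops 40 mm above the table. Origin at the centre of its underside.
- seat (a point): On the carrier, axes as the carrier's: where the spindle's middle lies when fully home, carrier x 0, y -36 mm, z 58 mm. The forks are 12 mm wide in x, at x = +-38 mm, with 64 mm free between them; slots 14 mm wide in y, floor at carrier z 52 mm, sloping lead-in mouths 23 mm wide, tops at 74 mm; claw tops at 86 mm.
- rib (a point): On the carrier, axes as the carrier's: point to grip on the rib, carrier x 0, y +36 mm, z 64 mm. The rib is 64 mm long in x, 16 mm thick in y, its top at carrier z 78 mm. From its inner face to the seated spindle's axis are 64 mm.
- jaw (a joint): Carrier's steel jaw (rad): two claws at carrier x = +-54 mm on one hinge along x under the seat. 0 is shut, claws over the seated spindle; grows to 0.5 as they swing outward (-y). Sprung shut. A spindle pressed straight down meets their slopes about 20 mm above its seat, opens them about 0.1 rad (5 to 12 N down in all); they snap back to 0 once it is home.
- focus (a point): Focus point of the inspection camera: in the air, 140 mm straight in front of the lens glass, at lens height (170 to 240 mm above the table). Axes: y along the level view, away from the lens; z up; x across the view.
- camera: Inspection camera head: grey box 54 x 62 x 50 mm with a black lens barrel (36 mm diameter) at its +y end, on a fixed steel mast 324 mm tall with a grey foot 130 x 100 mm. Origin on the mast's axis at lens height, 250 mm behind the focus; axes as the focus. Its height is set and stays.
- mug: White mug, 95 mm tall, 80 mm diameter, origin at the centre of its underside. Bystander.
- jar: Glass jar with a steel lid, 90 mm tall, 70 mm diameter, origin at the centre of its underside. Bystander.
- driver: Screwdriver with a black handle lying on the table, along its x. Bystander.
There are look-alikes about, which are no part of the job. Leave any pink or red look-alike of the spindle alone. What is shaped like the carrier but purple is not meant.

How it is judged:
On the way, in this order (a step that is already met when the one before it is completed fails the run):
1. the spindle is fully home in both forks with the jaw shut over it, the carrier still standing in the housing (z of spindle in the frame of seat between -0.004 and 0.004 m and y of spindle in the frame of seat between -0.004 and 0.004 m and x of spindle in the frame of seat between -0.016 and 0.016 m and angle between the x axis of spindle and the x axis of carrier, either way round below 0.06 rad and value of joint jaw below 0.05 rad and height (world z) of carrier below 0.02 m), for 0.2 s.
2. the carrier is lifted clear of the housing with the spindle in it (z of spindle in the frame of seat between -0.004 and 0.004 m and y of spindle in the frame of seat between -0.004 and 0.004 m and x of spindle in the frame of seat between -0.016 and 0.016 m and angle between the x axis of spindle and the x axis of carrier, either way round below 0.06 rad and value of joint jaw below 0.05 rad and height (world z) of carrier above 0.06 m), for 0.2 s.
At the end, for the whole second after the job is handed in: Held still in the gripper, clear of table and camera: spindle home in the forks (within 4 mm, jaw below 0.05 rad), its middle within 20 mm of the focus, square across the view and carrier level within 0.17 rad, rib on the side away from the lens, 30 mm or more (z of spindle in the frame of seat between -0.004 and 0.004 m and y of spindle in the frame of seat between -0.004 and 0.004 m and x of spindle in the frame of seat between -0.016 and 0.016 m and angle between the x axis of spindle and the x axis of carrier, either way round below 0.06 rad and value of joint jaw below 0.05 rad and distance between spindle and focus below 0.02 m and angle between the x axis of spindle and the x axis of focus, either way round below 0.17 rad and angle between carrier's own z axis and vertical below 0.17 rad and y of rib in the frame of focus above 0.03 m and height (world z) of carrier above 0.08 m and contact force between the fingers and carrier above 2 N and linear speed of carrier below 0.03 m/s and contact force between each of carrier, spindle and camera below 0.1 N); the arm keeps its last pose, push and grip.
It fails at once if the camera is bumped (more than 3 N) (contact force between camera and the arm above 3 N or contact force between camera and the fingers above 3 N or contact force between camera and carrier above 3 N or contact force between camera and spindle above 3 N).
It fails at once if the mug is moved by more than 30 mm (distance of mug from where it was at the start of the episode above 0.03 m).
It fails at once if the jar is moved by more than 30 mm (distance of jar from where it was at the start of the episode above 0.03 m).
It fails at once if the screwdriver is moved by more than 30 mm (distance of driver from where it was at the start of the episode above 0.03 m).
It also fails if it takes over 51 s, if anything falls off the work surface, if the arm or the gripper's body presses on something with over 40 N, if the wrist force passes 120 N, or if a joint passes its speed limit or range.

## Working session

There is one attempt and no reset: what is moved stays moved. The work goes in short steps, Python scripts to look and compute and a tool call to move; the robot and the scene stay as the last step left them, time stands still between calls to the robot, and variables do not carry over. Pictures are saved under pics/ and viewed, at most 10 in all, crops included, and the job is handed in when it is done.

Besides the shell and the picture viewer there is one more tool, called after "Request:" as name([rows], argument=value, ...), one row to a line, values as JSON. apply_moves: Moves the arm, as the interface text tells. Scaled input: -1 to 1 covers 2.5 cm each way for a shift and 0.08 rad each way for a turn. Its arguments: {"type":"object","properties":{"targets":{"type":"array","items":{"type":"array","items":{"type":"number"}}}},"required":["targets"]}

```bash
mkdir -p pics; cat > h.py <<'E'
import numpy as np, cv2
from plant import r
def snap(n,f):
    c=r.calibration(n); im=r.snapshot(n); cv2.imwrite('pics/'+f,im[:,:,::-1]); return c,im
def proj(c,X):
    p=np.array(c['R'])@np.array(X)+np.array(c['t']); return c['fx']*p[0]/p[2]+c['cx'],c['fy']*p[1]/p[2]+c['cy']
def onz(c,u,v,z):
    R=np.array(c['R']);t=np.array(c['t']);o=-R.T@t
    d=R.T@np.array([(u-c['cx'])/c['fx'],(v-c['cy'])/c['fy'],1]); return o+d*(z-o[2])/d[2]
def ray(c,u,v):
    R=np.array(c['R']);t=np.array(c['t']);d=R.T@np.array([(u-c['cx'])/c['fx'],(v-c['cy'])/c['fy'],1]);return -R.T@t,d/np.linalg.norm(d)
def tri(*rays):
    A=sum(np.eye(3)-np.outer(d,d) for o,d in rays);b=sum((np.eye(3)-np.outer(d,d))@o for o,d in rays);return np.linalg.solve(A,b)
E
python3 - <<'E'
from h import *
np.set_printoptions(precision=4,suppress=True)
for n in('scene','top'):
    c,im=snap(n,n+'1.png'); R=np.array(c['R']);print(n,c['fx'],c['cx'],c['cy'],-R.T@np.array(c['t']));print(R)
    for k in('spindle','carrier','housing','camera','mug','jar','driver','rest'):
        print(k,[(np.round(d['bbox']).astype(int).tolist(),round(d['confidence'],2)) for d in r.find_in(n,k)[:4]])
a=cv2.imread('pics/scene1.png');b=cv2.imread('pics/top1.png')
print(r.observe())
E
```

```text
scene 432.8388492130036 321.2680033104555 198.45485737459887 [1.4995 0.2093 1.3082]
[[-0.2351  0.9718  0.0164]
 [ 0.7617  0.1947 -0.618 ]
 [-0.6038 -0.1328 -0.786 ]]
spindle [([437, 245, 483, 269], 0.7), ([454, 200, 486, 223], 0.47), ([416, 197, 432, 231], 0.46)]
carrier [([255, 166, 294, 204], 0.58), ([314, 181, 348, 221], 0.56)]
housing [([303, 176, 363, 243], 0.56)]
camera [([182, 137, 216, 156], 0.89), ([303, 178, 362, 241], 0.67)]
mug [([353, 240, 382, 273], 0.67)]
jar [([301, 244, 321, 272], 0.66)]
driver [([248, 218, 263, 241], 0.7)]
rest [([407, 203, 431, 234], 0.8)]
top 429.99907631402596 319.2369201716071 193.59247365682958 [0.4276 0.0325 1.3225]
[[ 0.0073 -0.9997  0.0218]
 [-0.9911 -0.0101 -0.133 ]
 [ 0.1332 -0.0206 -0.9909]]
spindle [([192, 204, 203, 258], 0.59), ([124, 233, 165, 275], 0.53)]
carrier [([292, 196, 332, 242], 0.71), ([362, 207, 420, 260], 0.58), ([320, 192, 334, 235], 0.49)]
housing []
camera [([268, 170, 348, 255], 0.74), ([469, 193, 524, 231], 0.61)]
mug [([240, 134, 278, 164], 0.96)]
jar [([267, 172, 347, 259], 0.66), ([307, 122, 327, 151], 0.59), ([290, 195, 333, 242], 0.37)]
driver [([384, 148, 395, 182], 0.62)]
rest [([187, 208, 214, 256], 0.59)]
{'time': 0.9, 'joint_positions': array([-1.4807,  0.1041,  0.0973,  1.5639, -0.    ,  1.3531]), 'dq': array([ 0.001 , -0.0008,  0.0015,  0.0011, -0.0004, -0.0011]), 'joint_torque': array([ -0.0013, -55.6758,  50.3769,   0.0009,  -0.0005,   0.    ]), 'tcp_pos': array([ 0.1818, -0.5718,  0.2563]), 'eef_rot': array([ 0.    ,  0.9882,  0.1533, -0.    ]), 'wrist_force': array([0.2278, 0.1338, 0.3902]), 'wrist_torque': array([-0.0368, -0.0246, -0.0121]), 'grasp_force': 0.0, 'finger_gap': 0.08528023517838043}
```

View pics/scene1.png

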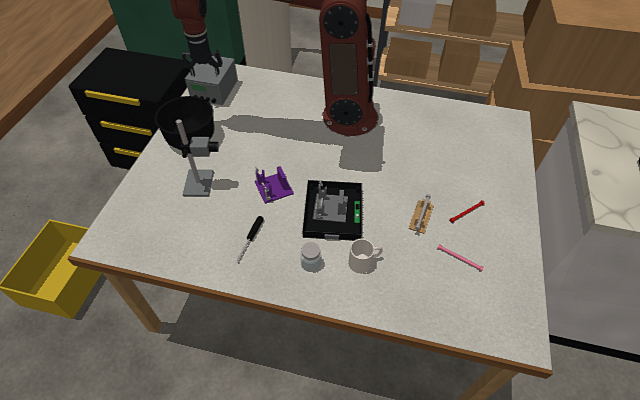

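View pics/top1.png

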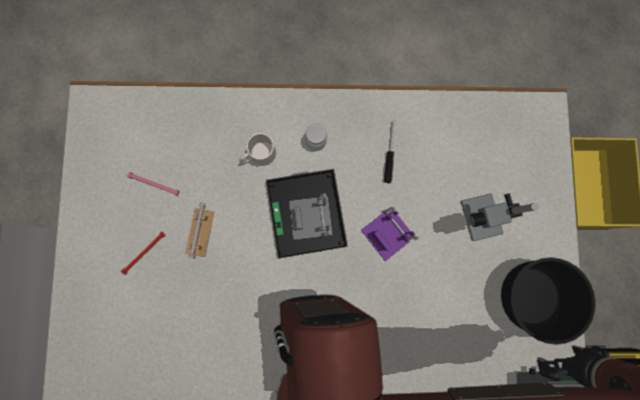

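Scene and top pictures:
- **Spindle candidates:** steel on the wooden rest at top (198,231), scene (422,214); red at top (143,253); pink at top (153,184). The steel one on the rest fits.
- **Carrier candidates:** grey one in the black housing at top (312,216); purple one at top (388,235). The grey one fits.
- **Inspection camera:** top (490,213), scene (200,147).

I'll confirm these in an enlarged crop.

```bash
python3 - <<'E'
from h import *
t=cv2.imread('pics/top1.png');s=cv2.imread('pics/scene1.png')
f=lambda im,x,y,w,h:cv2.resize(im[y:y+h,x:x+w],(400,300),interpolation=cv2.INTER_CUBIC)
o=np.vstack([np.hstack([f(t,255,165,100,75+25),f(t,170,190,80,60+20)]),np.hstack([f(t,455,180,88,66),f(s,160,112,120,90)])])
cv2.imwrite('pics/crop.png',o)
E
```

```text
(no output)
```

View pics/crop.png

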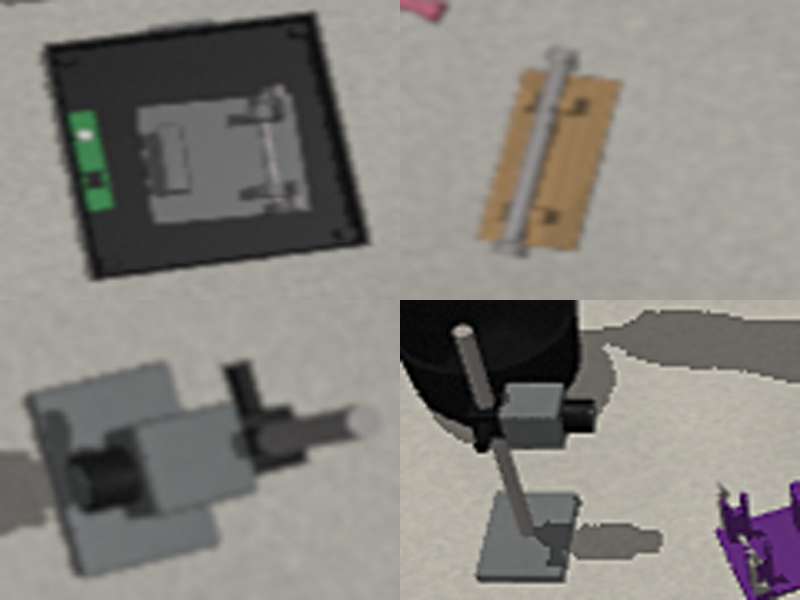

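The crop confirms the grey carrier, with its rib on the left (+y world) and forks on the right (-y). It also shows the steel spindle on the rest, and the inspection lens facing left (+y world).

```bash
python3 - <<'E'
from h import *
np.set_printoptions(precision=4,suppress=True)
t=r.calibration('top');s=r.calibration('scene');w=r.calibration('wrist')
L=tri(ray(t,472.6,220.3),ray(s,218.2,146.8));M=tri(ray(t,534.6,206.6),ray(s,178.6,121.3))
d=(L-M)[:2];print('lens',L,'mast',M,'dist',np.linalg.norm(d),'ang',np.arctan2(d[1],d[0]))
# spindle ends
T=lambda k,x,y,x0,y0,sx,sy:(x0+x/sx,y0+y/sy)
a=T(0,563,57,170-80,190,5,3.75);b=T(0,510,247,170-80,190,5,3.75)
A=onz(t,*a,.042);B=onz(t,*b,.042);print('spindle',a,b,A,B,(A+B)/2,np.linalg.norm(A-B),np.arctan2(*(A-B)[1::-1]))
# housing corners top z .04
for x,y in((46,45),(316,14),(368,243),(95,278)):print('h',onz(t,255+x/4,165+y/3,.04))
for x,y in((138,108),(286,88),(308,208),(155,222)):print('c',onz(t,255+x/4,165+y/3,.013))
print('rib',onz(t,255+172/4,165+158/3,.083))
print('mug',onz(t,259,149,.05),'jar',onz(t,316,137,.05))
R=np.array(w['R']);print('wrist',w['fx'],w['cx'],w['cy'],-R.T@np.array(w['t']));print(R)
E
```

```text
lens [ 0.5112 -0.3926  0.2004] mast [ 0.5367 -0.5002  0.3175] dist 0.11055560111723867 ang 1.803839308031617
spindle (202.6, 205.2) (192.0, 255.86666666666667) [0.5613 0.3528 0.042 ] [0.4119 0.3773 0.042 ] [0.4866 0.3651 0.042 ] 0.15143545860955115 -0.1620685000323606
h [0.6397 0.1651 0.04  ]
h [ 0.6737 -0.0385  0.04  ]
h [ 0.444  -0.0777  0.04  ]
h [0.4084 0.1237 0.04  ]
c [0.5798 0.0961 0.013 ]
c [ 0.6015 -0.0171  0.013 ]
c [ 0.4792 -0.0344  0.013 ]
c [0.4642 0.0814 0.013 ]
rib [0.5235 0.0674 0.083 ]
mug [0.7326 0.1889 0.05  ] jar [0.7721 0.0171 0.05  ]
wrist 309.70691628693146 314.6745680663107 200.95429382639605 [ 0.2582 -0.5496  0.3739]
[[ 0.3036 -0.9528 -0.0002]
 [-0.9049 -0.2884  0.3132]
 [-0.2984 -0.0949 -0.9497]]
```

Request:
apply_moves([
  [0,0,0,0.88,-0.98,0,1],
  [0,0,0,0.88,-0.98,0,1],
  [0,0,0,0.88,-0.98,0,1],
  [0,0,0,0.88,-0.98,0,1],
  [0,0,0,0.88,-0.98,0,1],
  [0,0,0,0.88,-0.98,0,1],
  [0,0,0,0.88,-0.98,0,1],
  [0,0,0,0.88,-0.98,0,1],
  [0,0,0,0.88,-0.98,0,1],
  [0,0,0,0.88,-0.98,0,1],
  [0,0,0,0.88,-0.98,0,1],
  [0,0,0,0.88,-0.98,0,1],
  [0,0,0,0.88,-0.98,0,1],
  [0,0,0,0.88,-0.98,0,1],
  [0,0,0,0.88,-0.98,0,1],
  [0,0,0,0.88,-0.98,0,1],
  [0,0,0,0.88,-0.98,0,1],
  [0,0,0,0.88,-0.98,0,1],
  [0,0,0,0.88,-0.98,0,1],
  [0,0,0,0,0,0,1],
])

```text
time: 2.57
tcp_pos: [0.4402, 0.0028, 0.2564]
eef_rot: [-0.001, 0.988, 0.156, 0.001]
wrist_force: [0.6, 0.4, -0.6]
finger_gap: 0.0852
grasp_force: 0.0
```

```bash
python3 - <<'E'
from h import *
c,im=snap('wrist','w1.png'); import json
json.dump({k:np.array(v).tolist() for k,v in c.items()},open('w1.json','w'))
cv2.imwrite('pics/w1b.png',cv2.resize(im[:,:,::-1],(800,500),interpolation=cv2.INTER_CUBIC))
o=r.observe();print(o['time'],o['tcp_pos'],o['eef_rot'])
for k in('carrier','rib','jaw','spindle'):print(k,[(np.round(d['bbox'],1).tolist(),round(d['confidence'],2)) for d in r.find_in('wrist',k)[:3]])
E
```

```text
2.6167 [0.43953711 0.00077734 0.25627265] [-9.80851115e-05  9.87817314e-01  1.55617942e-01  1.90531789e-05]
carrier [([260.3, 32.3, 380.4, 157.9], 0.96), ([428.0, 137.2, 535.9, 239.0], 0.79), ([336.9, 32.4, 385.4, 158.4], 0.58)]
rib [([257.6, 34.5, 383.6, 158.3], 0.97), ([419.3, 136.6, 539.9, 244.2], 0.7)]
jaw [([337.4, 36.1, 383.0, 161.1], 0.66), ([489.7, 136.1, 540.3, 239.2], 0.58)]
spindle [([46.7, 7.9, 90.6, 126.6], 0.9), ([1.3, 66.3, 40.2, 128.4], 0.77)]
```

View pics/w1b.png

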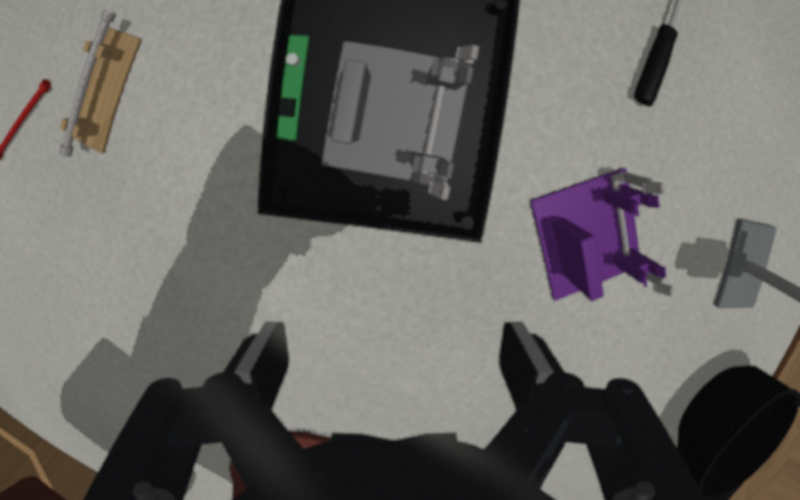

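The wrist view (800-wide) shows the grey carrier in the housing, with its rib at (350,100) and forks at (440,120). The spindle on its rest is at (88,85). I'll go above the spindle next.

Request:
apply_moves([
  [0,0,0,0.25,-0.94,0.13,1],
  [0,0,0,0.25,-0.94,0.13,1],
  [0,0,0,0.25,-0.94,0.13,1],
  [0,0,0,0.25,-0.94,0.13,1],
  [0,0,0,0.25,-0.94,0.13,1],
  [0,0,0,0.25,-0.94,0.13,1],
  [0,0,0,0.25,-0.94,0.13,1],
  [0,0,0,0.25,-0.94,0.13,1],
  [0,0,0,0.25,-0.94,0.13,1],
  [0,0,0,0.25,-0.94,0.13,1],
  [0,0,0,0.25,-0.94,0.13,1],
  [0,0,0,0.25,-0.94,0.13,1],
  [0,0,0,0.25,-0.94,0.13,1],
  [0,0,0,0.25,-0.94,0.13,1],
  [0,0,0.99,0,0,0,1],
  [0,0,0.99,0,0,0,1],
  [0,0,0.99,0,0,0,1],
  [0,0,0.99,0,0,0,1],
  [0,0,0.99,0,0,0,1],
  [0,0,0.99,0,0,0,1],
])

```text
time: 4.48
tcp_pos: [0.4554, 0.1825, 0.2114]
eef_rot: [-0.06, 0.998, 0.021, -0.018]
wrist_force: [-1.2, -0.8, 0.5]
finger_gap: 0.0852
grasp_force: 0.0
```

```bash
python3 - <<'E'
from h import *
r.snapshot('wrist');r.snapshot('wrist');c,im=snap('wrist','w2.png'); import json
json.dump({k:np.array(v).tolist() for k,v in c.items()},open('w2.json','w'))
o=r.observe();print(o['time'],o['tcp_pos'],o['eef_rot'])
a=cv2.imread('pics/w1.png')
cv2.imwrite('pics/c2.png',np.vstack([cv2.resize(im[:,:,::-1],(480,300)),cv2.resize(a[20:170,240:400],(480,300) if 0 else (320,300),interpolation=cv2.INTER_CUBIC).copy() if 0 else np.hstack([cv2.resize(a[10:170,240:400],(300,300),interpolation=cv2.INTER_CUBIC),np.zeros((300,180,3),np.uint8)])]))
for k in('rest','spindle','carrier'):print(k,[(np.round(d['bbox'],1).tolist(),round(d['confidence'],2)) for d in r.find_in('wrist',k)[:3]])
E
```

```text
4.6333 [0.45561715 0.18238437 0.21138248] [-0.05962705  0.99784711  0.02087949 -0.0176013 ]
rest [([148.2, 80.6, 213.4, 198.7], 0.67)]
spindle [([55.0, 23.9, 137.3, 55.2], 0.98), ([153.0, 63.1, 181.0, 212.3], 0.92), ([74.4, 142.8, 118.3, 220.3], 0.79)]
carrier [([428.7, 56.5, 563.7, 189.1], 0.65), ([580.8, 126.0, 638.0, 235.7], 0.61)]
```

View pics/w2.png

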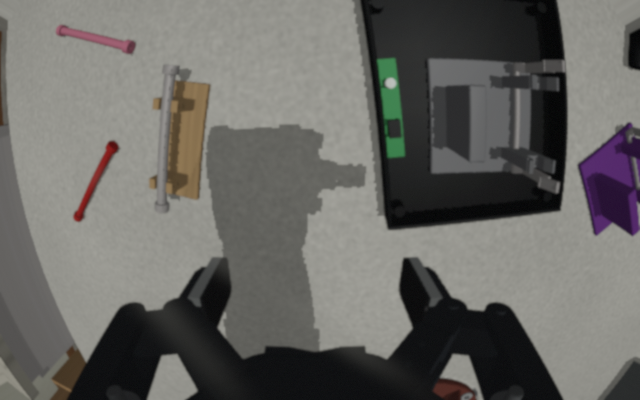

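```bash
python3 - <<'E'
from h import *
from scipy.spatial.transform import Rotation as Ro
np.set_printoptions(precision=4,suppress=True)
o=r.observe();q=o['eef_rot'];print(o['joint_positions'],o['dq']);print(Ro.from_quat(np.r_[q[1:],q[0]]).as_matrix())
def fray(c,u,v):
    R=np.array(c['R']);t=np.array(c['t']);x,y=(u-c['cx'])/c['fx'],(v-c['cy'])/c['fy'];th=np.hypot(x,y)
    d=np.array([np.sin(th)*x/th,np.sin(th)*y/th,np.cos(th)]);return -R.T@t,R.T@d
import json
c1=json.load(open('w1.json'));c2=json.load(open('w2.json'))
print('endA',tri(fray(c1,107/1.25,17/1.25),fray(c2,171,70)),'endB',tri(fray(c1,67/1.25,150/1.25),fray(c2,161,208)))
f=lambda x,y:fray(c1,x/1.25,y/1.25)
print('baseTL',tri(f(343,42),fray(c2,428,58)),'baseBL',tri(f(322,163),fray(c2,433,173)))
E
cat >> h.py <<'E'
import json
def fray(c,u,v):
    R=np.array(c['R']);t=np.array(c['t']);x,y=(u-c['cx'])/c['fx'],(v-c['cy'])/c['fy'];th=np.hypot(x,y)
    d=np.array([np.sin(th)*x/th,np.sin(th)*y/th,np.cos(th)]);return -R.T@t,R.T@d
E
```

```text
[ 0.0473 -0.2259 -0.3059  1.5235  0.1202  3.1404] [ 0.0192  0.0034  0.0017 -0.0016 -0.0004  0.0004]
[[ 0.9983  0.0442 -0.0382]
 [ 0.0484 -0.9918  0.1183]
 [-0.0326 -0.1199 -0.9922]]
endA [0.5639 0.3507 0.0433] endB [0.4109 0.3788 0.039 ]
baseTL [0.5819 0.0951 0.0123] baseBL [0.466  0.0791 0.0168]
```

Request:
apply_moves([
  [-0.75,0.2,0,0,0,0,1],
  [-0.75,0.2,0,0,0,0,1],
  [0,0,-1,0,0,0,1],
  [0,0,-1,0,0,0,1],
  [0,0,-1,0,0,0,1],
  [0,0,-1,0,0,0,1],
  [0,0,-1,0,0,0,1],
  [0,0,-1,0,0,0,1],
  [0,0,-1,0,0,0,1],
  [0,0,-1,0,0,0,1],
  [0,0,-1,0,0,0,1],
  [0,0,-1,0,0,0,1],
  [0,0,-1,0,0,0,1],
  [0,0,-1,0,0,0,1],
  [0,0,-1,0,0,0,1],
  [0,0,-1,0,0,0,1],
  [0,0,-1,0,0,0,1],
  [0,0,-1,0,0,0,1],
  [0,0,-1,0,0,0,1],
  [0,0,-1,0,0,0,1],
])

```text
time: 6.45
tcp_pos: [0.456, 0.1669, 0.2113]
eef_rot: [-0.006, 0.726, 0.688, 0.004]
wrist_force: [-0.5, -0.3, -0.4]
finger_gap: 0.0856
grasp_force: 0.0
```

Request:
apply_moves([
  [0,0,-1,0,0,0,1],
  [0,0,-1,0,0,0,1],
  [0,0,-1,0,0,0,1],
  [0,0,-1,0,0,0,1],
  [0,0,-1,0,0,0,1],
  [0,0,-1,0,0,0,1],
  [0,0,-1,0,0,0,1],
  [0,0,-1,0,0,0,1],
  [0,0,-1,0,0,0,1],
  [0,0,-1,0,0,0,1],
  [0,0,-1,0,0,0,1],
  [0,0,-1,0,0,0,1],
  [0,0,-1,0,0,0,1],
  [0,0,-1,0,0,0,1],
  [0,0,-1,0,0,0,1],
  [0,0,-1,0,0,0,1],
  [0,0,-1,0,0,0,1],
  [0,0,-1,0,0,0,1],
  [0,0,0,0,0,0,1],
])

```text
time: 8.03
tcp_pos: [0.456, 0.1668, 0.2113]
eef_rot: [-0.002, 0.093, 0.996, 0.007]
wrist_force: [-0.1, -0.0, 0.3]
finger_gap: 0.0855
grasp_force: 0.0
```

```bash
cat >> h.py <<'E'
from scipy.spatial.transform import Rotation as Ro
def go(p,yaw):
    # units to a level tool-down pose at p with tool x at world angle yaw: turn (tool axes), then shift in the tool's axes before / after the turn
    o=r.observe();q=o['eef_rot'];C=Ro.from_quat(np.r_[q[1:],q[0]])
    T=Ro.from_matrix(np.array([[np.cos(yaw),np.sin(yaw),0],[np.sin(yaw),-np.cos(yaw),0],[0,0,-1]]))
    d=np.array(p)-o['tcp_pos']
    print('t',round(o['time'],2),'tcp',o['tcp_pos'].round(4),'yaw',np.arctan2(*C.as_matrix()[1::-1,0]).round(4),'F',np.round(o['wrist_force'],1),'gap',round(o['finger_gap'],4),'gf',round(o['grasp_force'],1),'q',o['joint_positions'].round(2))
    print('turn',((C.inv()*T).as_rotvec()/.08).round(2),'shift before',(C.inv().apply(d)/.025).round(2),'after',(T.inv().apply(d)/.025).round(2))
E
python3 -c "
from h import *
go([.4874,.3648,.16],np.pi-.181)"
```

```text
t 8.03 tcp [0.456  0.1668 0.2113] yaw 2.9562 F [-0.1 -0.   0.3] gap 0.0855 gf 0.0 q [ 0.07 -0.26 -0.33  1.5   0.02  0.26]
turn [ 0.18 -0.06 -0.05] shift before [0.21 7.98 2.17] after [0.19 8.02 2.05]
```

Request:
apply_moves([
  [0.18,-0.06,-0.05,0.02,0.89,0.23,1],
  [0,0,0,0.02,0.89,0.23,1],
  [0,0,0,0.02,0.89,0.23,1],
  [0,0,0,0.02,0.89,0.23,1],
  [0,0,0,0.02,0.89,0.23,1],
  [0,0,0,0.02,0.89,0.23,1],
  [0,0,0,0.02,0.89,0.23,1],
  [0,0,0,0.02,0.89,0.23,1],
  [0,0,0,0.02,0.89,0.23,1],
  [0,0,0,0,0,0,1],
  [0,0,0,0,0,0,1],
])

```text
time: 8.95
tcp_pos: [0.4881, 0.3649, 0.159]
eef_rot: [-0.001, 0.093, 0.996, -0.0]
wrist_force: [-0.4, -0.2, -0.3]
finger_gap: 0.0851
grasp_force: 0.0
```

```bash
python3 - <<'E'
from h import *
go([.4874,.3648,.16],np.pi-.181)
c,im=snap('wrist','w3.png'); json.dump({k:np.array(v).tolist() for k,v in c.items()},open('w3.json','w'))
for k in('rest','spindle'):print(k,[(np.round(d['bbox'],1).tolist(),round(d['confidence'],2)) for d in r.find_in('wrist',k)[:3]])
E
```

```text
t 8.95 tcp [0.4881 0.3649 0.159 ] yaw 2.9553 F [-0.4 -0.2 -0.3] gap 0.0851 gf 0.0 q [ 0.43  0.14 -0.04  1.39  0.    0.61]
turn [-0.01 -0.02 -0.07] shift before [ 0.03 -0.01 -0.04] after [ 0.03 -0.01 -0.04]
rest [([278.2, 110.2, 350.3, 259.7], 0.69)]
spindle [([443.0, 281.7, 524.7, 300.1], 0.94), ([302.8, 100.2, 331.8, 296.9], 0.8), ([1.0, 161.5, 171.0, 363.4], 0.58)]
```

View pics/w3.png

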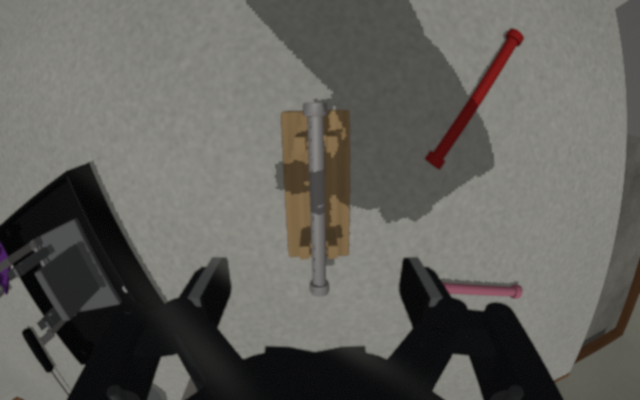

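The spindle lies between the jaws, its ends at (314,107) and (319,289) in this picture. I'll refine its pose over the three wrist views.

```bash
python3 - <<'E'
from h import *
c1,c2,c3=[json.load(open(f'w{i}.json')) for i in(1,2,3)]
A=tri(fray(c2,171,70),fray(c3,319.5,288));B=tri(fray(c2,161,208),fray(c3,314,108))
print(A,B,(A+B)/2,np.linalg.norm(A-B),np.arctan2(*(A-B)[1::-1]))
P=[]
for u,v in((319.5,288),(314,108)):
    o,d=fray(c3,u,v);P.append(o+d*(.042-o[2])/d[2])
print(P,sum(P)/2,np.arctan2(*(P[0]-P[1])[1::-1]))
go([*(sum(P)/2)[:2],.036+.012],np.pi+np.arctan2(*(P[0]-P[1])[1::-1]))
E
```

```text
[0.5653087  0.35188732 0.04282691] [0.41238946 0.37612025 0.04462571] [0.48884908 0.36400379 0.04372631] 0.1548378725258404 -0.1571619250075172
[array([0.56698302, 0.35236997, 0.042     ]), array([0.41283736, 0.37636244, 0.042     ])] [0.48991019 0.36436621 0.042     ] -0.15440909069213235
t 9.1 tcp [0.4889 0.3635 0.1602] yaw 2.954 F [-0.1 -0.3 -0.1] gap 0.0853 gf 0.0 q [ 0.42  0.14 -0.04  1.39 -0.    0.61]
turn [-0.    0.   -0.41] shift before [-0.03  0.04  4.49] after [-0.03  0.04  4.49]
```

Request:
apply_moves([
  [0,0,-0.41,-0.03,0.04,0,1],
  [0,0,0,0,0,0.75,1],
  [0,0,0,0,0,0.75,1],
  [0,0,0,0,0,0.75,1],
  [0,0,0,0,0,0.75,1],
  [0,0,0,0,0,0.75,1],
  [0,0,0,0,0,0.75,1],
  [0,0,0,0,0,0,1],
  [0,0,0,0,0,0,0],
  [0,0,0,0,0,0,0],
  [0,0,0,0,0,0,0],
  [0,0,0,0,0,0,0],
  [0,0,0,0,0,0,0],
  [0,0,0,0,0,0,0],
  [0,0,0,0,0,0,0],
  [0,0,0,0,0,0,0],
])

```text
time: 10.43
tcp_pos: [0.4902, 0.3649, 0.0481]
eef_rot: [0.0, 0.077, 0.997, 0.0]
wrist_force: [-0.4, -0.3, 6.6]
finger_gap: 0.0101
grasp_force: 58.5
```

```bash
python3 - <<'E'
from h import *
go([.489,.3635,.16],np.pi+.135)
E
```

```text
t 10.43 tcp [0.4902 0.3649 0.0481] yaw 2.9878 F [-0.4 -0.3  6.6] gap 0.0101 gf 58.5 q [ 0.43  0.2  -0.17  1.19  0.    0.58]
turn [ 0.01  0.01 -3.61] shift before [ 0.04 -0.06 -4.48] after [ 0.06 -0.05 -4.48]
```

Request:
apply_moves([
  [0,0,0,0,0,-0.5,0],
  [0,0,0,0,0,-0.93,0],
  [0,0,0,0,0,-0.93,0],
  [0,0,0,0,0,-0.93,0],
  [0,0,0,0,0,-0.93,0],
  [0,0,0,0,0,-0.93,0],
  [0,0,-0.9,0,0,-0.93,0],
  [0,0,-0.9,0,0,0,0],
  [0,0,-0.9,0,0,0,0],
  [0,0,-0.9,0,0,0,0],
  [0,0,0,-0.02,-0.88,0,0],
  [0,0,0,-0.02,-0.88,0,0],
  [0,0,0,-0.02,-0.88,0,0],
  [0,0,0,-0.02,-0.88,0,0],
  [0,0,0,-0.02,-0.88,0,0],
  [0,0,0,-0.02,-0.88,0,0],
  [0,0,0,-0.02,-0.88,0,0],
  [0,0,0,-0.02,-0.88,0,0],
  [0,0,0,-0.02,-0.88,0,0],
  [0,0,0,0,0,0,0],
])

```text
time: 12.1
tcp_pos: [0.5212, 0.166, 0.1998]
eef_rot: [-0.0, -0.066, 0.998, -0.001]
wrist_force: [0.1, -0.1, -1.5]
finger_gap: 0.0098
grasp_force: 58.9
```

```bash
python3 - <<'E'
from h import *
go([.53,.0,.16],np.pi+.135)
r.snapshot('wrist');c,im=snap('wrist','w4.png'); json.dump({k:np.array(v).tolist() for k,v in c.items()},open('w4.json','w'))
for k in('carrier','jaw','rib','spindle'):print(k,[(np.round(d['bbox'],1).tolist(),round(d['confidence'],2)) for d in r.find_in('wrist',k)[:3]])
a=cv2.imread('pics/w2.png')[40:200,415:575];b=im[:,:,::-1]
f=lambda i,w,h:cv2.resize(i,(w,h),interpolation=cv2.INTER_CUBIC)
cv2.imwrite('pics/c4.png',np.hstack([f(a,480,480),f(b[100:340,0:160],320,480)]))
E
```

```text
t 12.1 tcp [0.5212 0.166  0.1998] yaw -3.0102 F [ 0.1 -0.1 -1.5] gap 0.0098 gf 58.9 q [ 0.07 -0.06 -0.17  1.46 -0.   -0.06]
turn [-0.01 -0.   -0.04] shift before [ 0.52 -6.63  1.6 ] after [ 0.55 -6.63  1.59]
carrier [([0.4, 65.4, 84.4, 195.2], 0.75)]
jaw [([5.5, 138.4, 47.3, 197.6], 0.92), ([102.5, 123.6, 167.3, 260.6], 0.74)]
rib [([102.2, 118.3, 243.6, 254.8], 0.83), ([0.0, 66.0, 86.3, 196.4], 0.74)]
spindle [([291.4, 95.1, 339.0, 351.8], 0.85), ([500.4, 264.5, 563.9, 306.4], 0.83), ([551.2, 118.1, 621.2, 190.1], 0.76)]
```

View pics/w4.png

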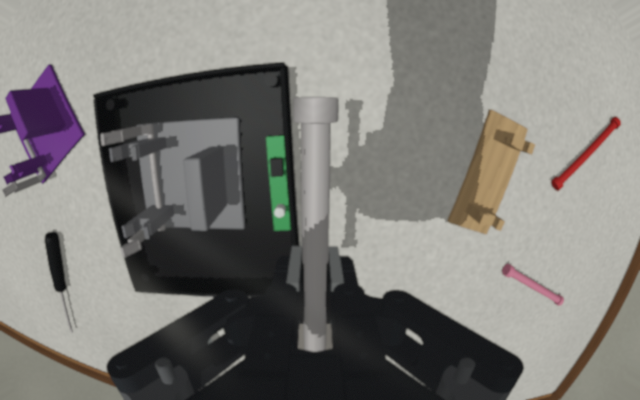

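The spindle is held. The carrier is at (185,175) in this picture, with its base corners near (240,118) and (243,229).

```bash
python3 - <<'E'
from h import *
f=lambda i:cv2.resize(i,(400,400),interpolation=cv2.INTER_CUBIC)
g=lambda n,x,y,s:f(cv2.imread(f'pics/{n}.png')[y:y+s,x:x+s])
cv2.imwrite('pics/c4.png',np.clip(1.5*np.hstack([g('w2',420,45,150),g('w4',98,105,150)]),0,255))
E
```

```text
[ WARN:0@0.711] global loadsave.cpp:1063 imwrite_ Unsupported depth image for selected encoder is fallbacked to CV_8U.
```

View pics/c4.png

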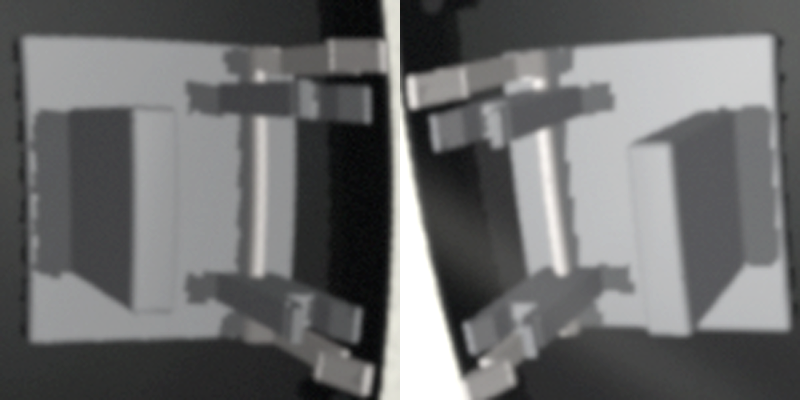

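```bash
python3 - <<'E'
from h import *
from scipy.optimize import least_squares
np.set_printoptions(precision=4,suppress=True)
cs={n:json.load(open(n+'.json')) for n in('w1','w2','w4')}
def fp(c,X):
    p=np.array(c['R'])@X+np.array(c['t']);th=np.arctan2(np.hypot(p[0],p[1]),p[2]);k=c['fx']*th/np.hypot(p[0],p[1]);return np.array([c['cx']+k*p[0],c['cy']+k*p[1]])
S=150/400
D=[('w2',(420,45),[((60,60,8),22,38),((-60,60,8),30,341),((32,44,78),134,108),((32,28,78),175,109),((-32,44,78),134,310),((-32,28,78),172,312)]),
('w4',(98,105),[((-60,60,8),373,37),((60,60,8),390,330),((-32,28,78),231,147),((-32,44,78),272,140),((32,44,78),296,332),((32,28,78),251,333)])]
obs=[(n,np.array(X)/1e3,np.array([x0+u*S,y0+v*S])) for n,(x0,y0),L in D for X,u,v in L]
obs+=[('w1',np.array(X)/1e3,np.array([u,v])/1.25) for X,u,v in[((60,60,8),343,42),((-60,60,8),322,163)]]
def Pt(p,X):
    c,s=np.cos(p[3]),np.sin(p[3]);return np.array([p[0]+c*X[0]-s*X[1],p[1]+s*X[0]+c*X[1],p[2]+X[2]])
for names in(('w2',),('w4',),('w1','w2','w4')):
    ob=[o for o in obs if o[0] in names]
    s=least_squares(lambda p:np.concatenate([fp(cs[n],Pt(p,X))-u for n,X,u in ob]),[.53,.03,.005,.135],loss='soft_l1')
    print(names,s.x,'rms px',np.sqrt(np.mean(s.fun**2)),'seat',Pt(s.x,np.array([0,-.036,.058])),'rib',Pt(s.x,np.array([0,.036,.064])))
p=s.x
# held spindle ends in w4
P=[]
for u,v in((318,110),(316,338)):
    o,d=fray(cs['w4'],u,v);z=r.observe()['tcp_pos'][2]-.006;P.append(o+d*(z-o[2])/d[2])
print(P,(P[0]+P[1])/2,np.linalg.norm(P[0]-P[1]),'yaw',np.arctan2(*(P[1]-P[0])[1::-1]))
q=Pt(p,np.array([0,-.036,.058]));go([q[0],q[1],q[2]+.006+.05],np.pi+p[3])
E
```

```text
('w2',) [ 0.5304  0.0259 -0.0016  0.1265] rms px 0.7078410043535436 seat [ 0.5349 -0.0098  0.0564] rib [0.5258 0.0616 0.0624]
('w4',) [ 0.5335  0.0278 -0.0028  0.1324] rms px 0.618351806568695 seat [ 0.5383 -0.0079  0.0552] rib [0.5288 0.0635 0.0612]
('w1', 'w2', 'w4') [0.5312 0.0283 0.002  0.1293] rms px 1.2026196024773868 seat [ 0.5358 -0.0074  0.06  ] rib [0.5265 0.064  0.066 ]
[array([0.4439, 0.1566, 0.1935]), array([0.5578, 0.1711, 0.1935])] [0.5008 0.1639 0.1935] 0.11487915821095272 yaw 0.12702413806009652
t 12.4 tcp [0.5206 0.1699 0.1995] yaw -3.0063 F [ 0.1  0.2 -0.5] gap 0.0102 gf 58.9 q [ 0.08 -0.06 -0.17  1.46  0.   -0.06]
turn [ 0.   -0.    0.07] shift before [ 0.35 -7.11  3.34] after [ 0.31 -7.11  3.34]
```

```bash
python3 - <<'E'
from h import *
from scipy.spatial.transform import Rotation as Ro
np.set_printoptions(precision=4,suppress=True)
o=r.observe();q=o['eef_rot'];C=Ro.from_quat(np.r_[q[1:],q[0]]).as_matrix();g=o['tcp_pos']+.006*C[:,2]
w=r.calibration('wrist')
R=np.array(w['R']);print('cam in tool',C.T@(-R.T@np.array(w['t'])-o['tcp_pos']));print('cam axes in tool',R@C)
def fp(c,X):
    p=np.array(c['R'])@X+np.array(c['t']);th=np.arctan2(np.hypot(p[0],p[1]),p[2]);k=c['fx']*th/np.hypot(p[0],p[1]);return np.array([c['cx']+k*p[0],c['cy']+k*p[1]])
for s in(-.082,-.077,0,.077,.082):print('wrist pred',s,fp(w,g+s*C[:,0]))
for n in('scene','top'):
    c,im=snap(n,n+'5.png')
    print(n,[(np.round(d['bbox'],1).tolist(),round(d['confidence'],2)) for d in r.find_in(n,'spindle')[:4]])
    print('pred',[np.round(proj(c,g+s*C[:,0]),1) for s in(-.082,.082)])
f=lambda n,c,w,h:cv2.resize(cv2.imread(f'pics/{n}.png')[int(c[1])-h:int(c[1])+h,int(c[0])-w:int(c[0])+w],(400,400),interpolation=cv2.INTER_CUBIC)
cc=[proj(r.calibration(n),g) for n in('scene','top')];print(cc)
cv2.imwrite('pics/c5.png',np.hstack([f('scene5',cc[0],40,40),f('top5',cc[1],40,40)]))
E
```

```text
cam in tool [ 0.081  -0.0021 -0.1175]
cam axes in tool [[ 0.0007  1.     -0.0003]
 [-0.9498  0.0006 -0.313 ]
 [-0.313   0.0005  0.9498]]
wrist pred -0.082 [317.7633 387.9906]
wrist pred -0.077 [317.8203 383.3254]
wrist pred 0 [318.8622 282.0608]
wrist pred 0.077 [319.8251 112.2909]
wrist pred 0.082 [319.8579  99.7573]
scene [([437.5, 245.3, 483.6, 271.7], 0.75), ([449.7, 198.6, 486.2, 223.2], 0.52), ([373.6, 178.1, 376.1, 200.2], 0.5)]
pred [array([371.5, 198.3]), array([373. , 161.9])]
top [([124.9, 173.2, 178.0, 194.5], 0.7), ([122.7, 234.2, 162.3, 272.9], 0.55)]
pred [array([254.4, 184.5]), array([261.2, 246.4])]
[(np.float64(372.2679128603093), np.float64(179.51085502949883)), (np.float64(257.77169298325435), np.float64(215.17228752623018))]
```

View pics/c5.png

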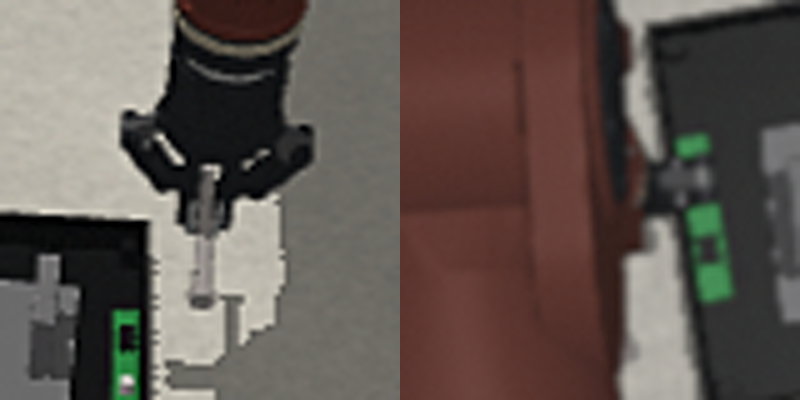

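The spindle's visible end matches the prediction for a level, centred grip (scene row 199.5 against 198.3, wrist row 110 against 112). I'll go above the seat.

Request:
apply_moves([
  [0,0,0.07,0.04,-0.9,0,0],
  [0,0,0,0.04,-0.9,0,0],
  [0,0,0,0.04,-0.9,0,0],
  [0,0,0,0.04,-0.9,0,0],
  [0,0,0,0.04,-0.9,0,0],
  [0,0,0,0.04,-0.9,0,0],
  [0,0,0,0.03,-0.9,0,0],
  [0,0,0,0.02,-0.87,0,0],
  [0,0,0,0,0,0.74,0],
  [0,0,0,0,0,0.74,0],
  [0,0,0,0,0,0.74,0],
  [0,0,0,0,0,0.74,0],
  [0,0,0,0,0,0,0],
  [0,0,0,0,0,0,0],
])

```text
time: 13.77
tcp_pos: [0.536, -0.0093, 0.1248]
eef_rot: [-0.001, -0.064, 0.998, 0.0]
wrist_force: [0.0, 0.0, 0.0]
finger_gap: 0.0102
grasp_force: 59.0
```

```bash
python3 - <<'E'
from h import *
go([.5366,-.0088,.125],np.pi+.13)
c,im=snap('wrist','w6.png'); json.dump({k:np.array(v).tolist() for k,v in c.items()},open('w6.json','w'))
cv2.imwrite('pics/c6.png',cv2.resize(np.clip(im[60:360,160:560,::-1]*1.4,0,255).astype(np.uint8),(800,600),interpolation=cv2.INTER_CUBIC))
E
```

```text
t 13.77 tcp [ 0.536  -0.0093  0.1248] yaw -3.0127 F [0. 0. 0.] gap 0.0102 gf 59.0 q [-0.26 -0.07 -0.32  1.33 -0.   -0.39]
turn [ 0.01 -0.03 -0.01] shift before [-0.03  0.02 -0.01] after [-0.03  0.02 -0.01]
```

View pics/c6.png

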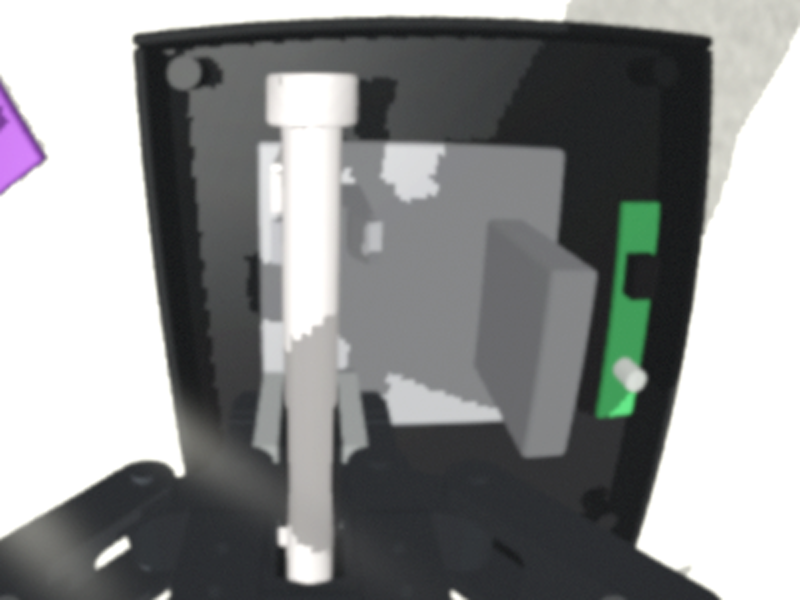

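```bash
cat > fit.py <<'E'
from h import *
from scipy.optimize import least_squares
np.set_printoptions(precision=4,suppress=True)
c=json.load(open('w6.json'));c4=json.load(open('w4.json'));c2=json.load(open('w2.json'))
def fp(c,X,dl=0,dp=(0,0)):
    p=np.array(c['R'])@X+np.array(c['t'])+np.array([dl,0,0]);th=np.arctan2(np.hypot(p[0],p[1]),p[2]);k=c['fx']*th/np.hypot(p[0],p[1]);return np.array([c['cx']+k*p[0],c['cy']+k*p[1]])
def Pt(p,X):
    a,s=np.cos(p[2]),np.sin(p[2]);return np.array([p[0]+a*X[0]-s*X[1],p[1]+s*X[0]+a*X[1],.005+X[2]])
S=150/400
O6=[(c,X,160+u/2,60+v/2) for X,u,v in[((-60,60,8),565,149),((-60,-60,8),259,143),((-32,28,78),556,264),((-32,44,78),597,270),((32,44,78),572,452),((32,28,78),525,457)]]
O4=[(c4,X,98+u*S,105+v*S) for X,u,v in[((-60,60,8),373,37),((60,60,8),390,330),((-32,28,78),231,147),((-32,44,78),272,140),((32,44,78),296,332),((32,28,78),251,333)]]
O2=[(c2,X,420+u*S,45+v*S) for X,u,v in[((60,60,8),22,38),((-60,60,8),30,341),((32,44,78),134,108),((32,28,78),175,109),((-32,44,78),134,310),((-32,28,78),172,312)]]
def fit(O,dl=0):
    s=least_squares(lambda p:np.concatenate([fp(k,Pt(p,np.array(X)/1e3),dl)-(u,v) for k,X,u,v in O]),[.53,.03,.13],loss='soft_l1')
    return s
if __name__=='__main__':
  for dl in(0,-.0015):
    for n,O in(('6',O6),('4',O4),('2',O2),('246',O2+O4+O6)):
        s=fit(O,dl);q=Pt(s.x,np.array([0,-.036,.058]));print(dl,n,s.x,'rms',np.sqrt(np.mean(s.fun**2)).round(2),'seat',q)
        if n=='6':print(s.fun.round(1))
  o=r.observe();q=o['eef_rot'];C=Ro.from_quat(np.r_[q[1:],q[0]]).as_matrix();g=o['tcp_pos']+.006*C[:,2]
  w=c
  print('spindle pred',[(2*(fp(w,g+x*C[:,0])-(160,60))).round(0) for x in(.077,.06,.03)])
  im=cv2.imread('pics/w6.png')
  for x in(.066,.05,.03):
    u,v=fp(w,g+x*C[:,0]);row=im[int(round(v)),290:350].astype(float).mean(1);b=np.where(row>row.max()*.6)[0]+290;print(x,'row',round(v),'pred u',u.round(1),'seen',b.min(),b.max(),(b.min()+b.max())/2)
E
python3 fit.py
```

```text
0 6 [0.5305 0.0301 0.1409] rms 1.24 seat [ 0.5355 -0.0056  0.063 ]
[ 1.1 -1.  -0.6 -0.2 -1.2  1.8  2.8 -1.4 -0.7  0.8  0.5  0.2]
0 4 [0.5309 0.0302 0.1343] rms 1.18 seat [ 0.5358 -0.0055  0.063 ]
0 2 [0.5307 0.028  0.1268] rms 1.12 seat [ 0.5353 -0.0077  0.063 ]
0 246 [0.5307 0.0297 0.1354] rms 1.41 seat [ 0.5355 -0.006   0.063 ]
-0.0015 6 [0.5303 0.0316 0.1409] rms 1.24 seat [ 0.5353 -0.0041  0.063 ]
[ 1.1 -1.  -0.6 -0.2 -1.2  1.8  2.8 -1.4 -0.7  0.8  0.5  0.2]
-0.0015 4 [0.5307 0.0317 0.1343] rms 1.18 seat [ 0.5356 -0.004   0.063 ]
-0.0015 2 [0.5308 0.0266 0.1268] rms 1.14 seat [ 0.5354 -0.0091  0.063 ]
-0.0015 246 [0.5305 0.0308 0.1354] rms 2.18 seat [ 0.5354 -0.0049  0.063 ]
spindle pred [array([318., 108.]), array([318., 193.]), array([317., 332.])]
0.066 row 142 pred u 319.0 seen 290 329 309.5
0.05 row 181 pred u 318.8 seen 290 349 319.5
0.03 row 226 pred u 318.6 seen 291 327 309.0
```

Request:
apply_moves([
  [0,0,-0.08,0,0.17,0,0],
  [0,0,0,0,0,0.5,0],
  [0,0,0,0,0,0.5,0],
  [0,0,0,0,0,0.4,0],
  [0,0,0,0,0,0.1,0],
  [0,0,0,0,0,0.1,0],
  [0,0,0,0,0,0.1,0],
  [0,0,0,0,0,0.1,0],
  [0,0,0,0,0,0,0],
])

```text
time: 14.57
tcp_pos: [0.5364, -0.0051, 0.0808]
eef_rot: [0.0, -0.068, 0.998, 0.0]
wrist_force: [-0.4, 1.4, -2.3]
finger_gap: 0.0102
grasp_force: 58.8
```

```bash
python3 - <<'E'
from h import *
go([.5355,-.0055,.069],np.pi+.135)
o=r.observe();print(o['wrist_force'],o['wrist_torque'])
E
```

```text
t 14.57 tcp [ 0.5364 -0.0051  0.0808] yaw -3.0063 F [-0.4  1.4 -2.3] gap 0.0102 gf 58.8 q [-0.25 -0.04 -0.37  1.24  0.   -0.39]
turn [0.01 0.01 0.  ] shift before [ 0.04 -0.01  0.47] after [ 0.04 -0.01  0.47]
[-0.35191661  1.43948959 -2.26501771] [0.21530878 0.03891618 0.0164542 ]
```

Request:
apply_moves([
  [0,0,0,0,0,0.1,0],
  [0,0,0,0,0,0.1,0],
  [0,0,0,0,0,0.1,0],
  [0,0,0,0,0,0.1,0],
  [0,0,0,0,0,0,0],
])

```text
time: 14.98
tcp_pos: [0.5378, -0.0068, 0.0715]
eef_rot: [0.002, -0.067, 0.998, -0.001]
wrist_force: [2.4, -3.6, 3.1]
finger_gap: 0.0099
grasp_force: 59.6
```

```bash
python3 - <<'E'
from h import *
go([.5355,-.0055,.069],np.pi+.135)
o=r.observe();print(o['wrist_force'],o['wrist_torque'])
E
```

```text
t 14.98 tcp [ 0.5378 -0.0068  0.0715] yaw -3.0075 F [ 2.4 -3.6  3.1] gap 0.0099 gf 59.6 q [-0.26 -0.04 -0.38  1.22 -0.   -0.39]
turn [-0.04  0.04 -0.01] shift before [0.08 0.06 0.1 ] after [0.08 0.06 0.1 ]
[ 2.41964039 -3.63006646  3.10125369] [-0.66731026 -0.68093053 -0.0333766 ]
```

Request:
apply_moves([
  [0,0,0,0,0,0.1,0],
  [0,0,0,0,0,0.1,0],
  [0,0,0,0,0,0,0],
])

```text
time: 15.23
tcp_pos: [0.538, -0.0068, 0.0687]
eef_rot: [0.002, -0.067, 0.998, -0.002]
wrist_force: [-6.2, -2.4, 25.0]
finger_gap: 0.0098
grasp_force: 61.9
```

```bash
python3 - <<'E'
from h import *
go([.5355,-.0055,.069],np.pi+.135)
o=r.observe();print(o['wrist_force'],o['wrist_torque'])
E
```

```text
t 15.23 tcp [ 0.538  -0.0068  0.0687] yaw -3.0073 F [-6.2 -2.4 25. ] gap 0.0098 gf 61.9 q [-0.25 -0.04 -0.39  1.21 -0.   -0.39]
turn [-0.04  0.04 -0.01] shift before [ 0.09  0.06 -0.01] after [ 0.09  0.06 -0.01]
[-6.20773534 -2.3592601  24.98216373] [-0.52679595  1.3109514  -0.07930069]
```

Request:
apply_moves([
  [0,0,0,0,0,0.08,0],
  [0,0,0,0,0,0,0],
  [0,0,0,0,0,0,0.4],
  [0,0,0,0,0,0,0.4],
  [0,0,0,0,0,0,0.4],
  [0,0,0,0,0,0,0.4],
  [0,0,0,0,0,0,0.4],
])

```text
time: 15.82
tcp_pos: [0.5358, -0.0053, 0.0627]
eef_rot: [-0.001, -0.067, 0.998, 0.0]
wrist_force: [-0.2, 0.4, -0.2]
finger_gap: 0.0338
grasp_force: 0.0
```

Request:
apply_moves([
  [0,0,0,0,0,-0.2,0.4],
  [0,0,0,0,0,-0.5,0.4],
  [0,0,0,0,0,-0.7,0.4],
  [0,0,0,0,0,-0.8,0.4],
  [0,0,0,0,0,-0.8,0.4],
  [0,0,0,0,0.7,-0.8,0.4],
  [0,0,0,0,0.7,0,1],
  [0,0,0,0,0.7,0,1],
  [0,0,0,0,0.7,0,1],
  [0,0,0,0,0,0,1],
  [0,0,0,0,0,0,1],
])

```text
time: 16.73
tcp_pos: [0.5269, 0.0644, 0.1593]
eef_rot: [0.0, -0.068, 0.998, -0.0]
wrist_force: [-0.1, 0.3, 0.5]
finger_gap: 0.0853
grasp_force: 0.0
```

```bash
python3 - <<'E'
from fit import *
seat=np.array([.5378,-.0068]);y=.135
rib=seat+.072*np.array([-np.sin(y),np.cos(y)]);print('rib',rib)
go([*rib,.069+.006],np.pi+y);print(r.observe()['eef_rot'])
c,im=snap('wrist','w7.png');json.dump({k:np.array(v).tolist() for k,v in c.items()},open('w7.json','w'))
for k in('spindle','carrier','rib','jaw'):print(k,[(np.round(d['bbox'],1).tolist(),round(d['confidence'],2)) for d in r.find_in('wrist',k)[:3]])
u=np.array([np.cos(y),np.sin(y)])
for z in(.063,.119):print('pred spindle ends',z,[fp(c,np.r_[seat+s*u,z]).round(1) for s in(-.082,-.05,.082)])
g=cv2.cvtColor(im,cv2.COLOR_RGB2GRAY)
a,b=fp(c,np.r_[seat-.062*u,.063]),fp(c,np.r_[seat+.02*u,.063])
for s in(-.082,-.07,-.03,-.02,0,.02):
    p=fp(c,np.r_[seat+s*u,.063]);i,j=p.round().astype(int);print(s,p.round(0),g[j,i-22:i+23:2].tolist() if 24<i<615 and 0<=j<400 else '')
E
```

```text
rib [0.5281 0.0645]
t 16.73 tcp [0.5269 0.0644 0.1593] yaw -3.005 F [-0.1  0.3  0.5] gap 0.0853 gf 0.0 q [-0.12 -0.1  -0.29  1.39 -0.   -0.26]
turn [-0.    0.01  0.02] shift before [-0.05  0.    3.37] after [-0.05 -0.    3.37]
[ 0.0004 -0.0683  0.9977 -0.0002]
spindle [([612.6, 173.4, 640.0, 206.6], 0.8), ([199.6, 102.1, 240.7, 307.0], 0.68), ([566.5, 276.5, 607.7, 313.6], 0.62)]
carrier [([182.2, 125.5, 338.8, 271.6], 0.97), ([1.3, 48.6, 131.3, 215.2], 0.83)]
rib [([179.9, 124.7, 343.5, 275.2], 0.81), ([153.1, 65.9, 415.1, 330.9], 0.6), ([0.0, 48.8, 136.3, 215.5], 0.59)]
jaw [([181.7, 128.1, 240.7, 232.1], 0.97), ([2.1, 102.9, 78.4, 214.3], 0.77), ([154.0, 67.5, 416.4, 330.4], 0.22)]
pred spindle ends 0.063 [array([215.3, 105.6]), array([217.4, 150. ]), array([234.3, 302.5])]
pred spindle ends 0.119 [array([183.5, 108.1]), array([187.5, 166.3]), array([218.4, 346.7])]
-0.082 [215. 106.] [49, 60, 66, 72, 124, 158, 169, 176, 180, 179, 177, 170, 161, 152, 140, 122, 98, 75, 73, 74, 72, 71, 44]
-0.07 [216. 122.] [64, 65, 66, 66, 67, 81, 147, 178, 183, 184, 178, 168, 153, 127, 91, 72, 71, 72, 72, 72, 71, 73, 72]
-0.03 [219. 177.] [60, 58, 59, 59, 59, 69, 137, 180, 185, 184, 179, 168, 151, 128, 132, 154, 180, 180, 148, 105, 91, 91, 91]
-0.02 [220. 190.] [54, 54, 55, 54, 55, 64, 135, 180, 185, 184, 178, 168, 151, 127, 135, 162, 185, 176, 132, 97, 91, 91, 91]
0 [223. 215.] [47, 47, 47, 47, 48, 67, 156, 183, 185, 181, 174, 161, 141, 123, 144, 174, 181, 161, 120, 93, 91, 91, 91]
0.02 [225. 239.] [68, 67, 63, 60, 59, 68, 131, 178, 183, 181, 174, 162, 144, 115, 86, 78, 77, 77, 77, 77, 77, 74, 71]
```

The spindle bbox rows (102 to 307) match the fully home prediction, and the 25 N stop came at TCP z 0.069, as expected for home. Now I'll grip the rib.

Request:
apply_moves([
  [0,0,0,-0.05,0,0.3,0.7],
  [0,0,0,0,0,0.6,0.7],
  [0,0,0,0,0,0.6,0.7],
  [0,0,0,0,0,0.6,0.7],
  [0,0,0,0,0,0.6,0.7],
  [0,0,0,0,0,0.5,0.7],
  [0,0,0,0,0,0.21,0.7],
  [0,0,0,0,0,0,0.7],
  [0,0,0,0,0,0,0],
  [0,0,0,0,0,0,0],
  [0,0,0,0,0,0,0],
  [0,0,0,0,0,0,0],
  [0,0,0,0,0,0,0],
  [0,0,0,0,0,0,0],
  [0,0,0,0,0,0,0],
  [0,0,0,0,0,0,0],
])

```text
time: 18.32
tcp_pos: [0.5287, 0.0638, 0.0741]
eef_rot: [0.001, -0.067, 0.998, -0.0]
wrist_force: [0.3, -1.9, 4.9]
finger_gap: 0.0152
grasp_force: 60.1
```

```bash
python3 - <<'E'
from fit import *
go([.5281,.0645,.074],np.pi+.135);print(r.observe()['eef_rot'],r.observe()['wrist_torque'])
E
```

```text
t 18.32 tcp [0.5287 0.0638 0.0741] yaw -3.0067 F [ 0.3 -1.9  4.9] gap 0.0152 gf 60.1 q [-0.13 -0.05 -0.4   1.23 -0.   -0.26]
turn [-0.01  0.02 -0.  ] shift before [0.02 0.03 0.  ] after [0.02 0.03 0.  ]
[ 0.0007 -0.0674  0.9977 -0.0004] [-0.3642  0.0469  0.0106]
```

Request:
apply_moves([
  [0,0,0,0,0,-0.2,0],
  [0,0,0,0,0,-0.4,0],
  [0,0,0,0,0,-0.6,0],
  [0,0,0,0,0,-0.6,0],
  [0,0,0,0,0,-0.6,0],
  [0,0,0,0,0,-0.6,0],
  [0,0,0,0,0,-0.6,0],
  [0,0,0,0,0,-0.6,0],
  [0,0,0,0,0,-0.6,0],
  [0,0,0,0,0,-0.4,0],
  [0,0,0,0,0,-0.2,0],
  [0,0,0,0,0,0,0],
  [0,0,0,0,0,0,0],
  [0,0,0,0,0,0,0],
])

```text
time: 19.48
tcp_pos: [0.5275, 0.0642, 0.207]
eef_rot: [-0.001, -0.067, 0.998, 0.0]
wrist_force: [0.6, -0.3, -3.8]
finger_gap: 0.0153
grasp_force: 58.7
```

```bash
python3 - <<'E'
from fit import *
t=r.calibration('top')
F=[onz(t,455+x/4.545,180+y/4.545,.01) for x,y in((28,98),(168,62),(218,245),(82,275))]
print(np.array(F),sum(F)/4)
for i,j in((3,0),(2,1)):print('front/back edge x-angle',np.arctan2(*(F[i]-F[j])[1::-1]))
for i,j in((0,1),(3,2)):print('side edge ang',np.arctan2(*(F[i]-F[j])[1::-1]))
go([.5,-.2,.2],np.pi+.233);o=r.observe();print(o['eef_rot'],o['wrist_torque'])
w,im=snap('wrist','w8.png');json.dump({k:np.array(v).tolist() for k,v in w.items()},open('w8.json','w'))
q=o['eef_rot'];C=Ro.from_quat(np.r_[q[1:],q[0]]).as_matrix()
m=o['tcp_pos']+.006*C[:,2]-.072*C[:,1]; m[2]-=.006
print('spindle mid expected',m,[fp(w,m+s*C[:,0]).round(1) for s in(-.082,0,.082)])
for k in('spindle','carrier','jaw','camera'):print(k,[(np.round(d['bbox'],1).tolist(),round(d['confidence'],2)) for d in r.find_in('wrist',k)[:3]])
E
```

```text
[[ 0.5836 -0.4344  0.01  ]
 [ 0.6093 -0.5317  0.01  ]
 [ 0.4849 -0.56    0.01  ]
 [ 0.464  -0.4666  0.01  ]] [ 0.5355 -0.4982  0.01  ]
front/back edge x-angle -2.8786823974367275
front/back edge x-angle -2.9182386490161942
side edge ang 1.829157842479361
side edge ang 1.7907038773986363
t 19.48 tcp [0.5275 0.0642 0.207 ] yaw -3.0066 F [ 0.6 -0.3 -3.8] gap 0.0153 gf 58.7 q [-0.13 -0.11 -0.2   1.48  0.   -0.26]
turn [ 0.01 -0.02 -1.22] shift before [  2.51 -10.32   0.28] after [  3.51 -10.03   0.28]
[-0.0009 -0.0674  0.9977  0.0002] [ 0.1825  0.0336 -0.0123]
spindle mid expected [ 0.5372 -0.0071  0.195 ] [array([208.4, 374.2]), array([180.3, 270.6]), array([158.7, 108.3])]
spindle [([136.3, 101.3, 220.8, 383.5], 0.67), ([547.7, 259.8, 596.6, 298.8], 0.59), ([593.3, 137.4, 638.4, 198.0], 0.56)]
carrier [([100.4, 132.5, 354.2, 349.7], 0.84), ([15.5, 54.0, 142.0, 201.7], 0.55)]
jaw [([98.0, 139.4, 218.4, 282.2], 0.85), ([15.7, 101.0, 102.6, 200.8], 0.74)]
camera [([136.4, 100.9, 216.3, 379.5], 0.54)]
```

Request:
apply_moves([
  [0,0,-0.42,0,0,-0.1,0],
  [0,0,-0.42,0,0,-0.1,0],
  [0,0,-0.43,0,0,-0.12,0],
  [0,0,0,0.2,-0.35,0,0],
  [0,0,0,0.38,-0.7,0,0],
  [0,0,0,0.38,-0.7,0,0],
  [0,0,0,0.38,-0.7,0,0],
  [0,0,0,0.38,-0.7,0,0],
  [0,0,0,0.38,-0.7,0,0],
  [0,0,0,0.38,-0.7,0,0],
  [0,0,0,0.38,-0.7,0,0],
  [0,0,0,0.38,-0.7,0,0],
  [0,0,0,0.38,-0.7,0,0],
  [0,0,0,0.38,-0.7,0,0],
  [0,0,0,0.38,-0.7,0,0],
  [0,0,0,0.38,-0.7,0,0],
  [0,0,0,0.2,-0.35,0,0],
  [0,0,0,0,0,0,0],
  [0,0,0,0,0,0,0],
  [0,0,0,0,0,0,0],
])

```text
time: 21.4
tcp_pos: [0.4608, -0.1855, 0.216]
eef_rot: [-0.0, -0.118, 0.993, 0.0]
wrist_force: [0.6, 0.9, -3.7]
finger_gap: 0.015
grasp_force: 59.1
```

```bash
python3 - <<'E'
from fit import *
go([.4604,-.1862,.215],np.pi+.237);o=r.observe();print(o['eef_rot'])
foc=np.array([.4773,-.2562,.203]);lens=foc+.14*np.array([.235,-.972,0])
for n in('wrist','scene','top'):
    c,im=snap(n,n+'9.png');pr=fp if n=='wrist' else proj
    print(n,'focus',np.round(pr(c,foc),1),'lens',np.round(pr(c,lens),1),'ends',[np.round(pr(c,foc+s*np.array([.972,.235,0])),1) for s in(-.082,.082)])
    for k in('spindle','camera','jaw','carrier'):print(k,[(np.round(d['bbox'],1).tolist(),round(d['confidence'],2)) for d in r.find_in(n,k)[:4]])
E
```

```text
t 21.4 tcp [ 0.4608 -0.1855  0.216 ] yaw -2.9051 F [ 0.6  0.9 -3.7] gap 0.015 gf 59.1 q [-0.65 -0.22 -0.29  1.5   0.   -0.88]
turn [ 0.01 -0.   -0.01] shift before [ 0.02 -0.02  0.04] after [ 0.02 -0.02  0.04]
[-0.0001 -0.118   0.993   0.0003]
wrist focus [179.8 269.1] lens [ 21.  250.8] ends [array([158.4, 107.6]), array([207.8, 372.7])]
spindle [([131.3, 101.4, 214.9, 382.4], 0.7), ([588.1, 315.7, 613.2, 343.1], 0.66)]
camera [([1.1, 211.2, 35.0, 283.9], 0.85)]
jaw [([102.2, 140.3, 214.0, 280.7], 0.92)]
carrier [([289.6, 122.3, 358.6, 220.8], 0.78), ([103.0, 135.6, 358.0, 346.6], 0.58)]
scene focus [256.9 146.4] lens [217.6 145.9] ends [array([258.9, 130.6]), array([254.7, 163.2])]
spindle [([436.5, 244.1, 482.2, 270.2], 0.64), ([452.7, 202.0, 486.6, 220.0], 0.59)]
camera [([182.1, 136.9, 217.6, 157.8], 0.76)]
jaw [([253.6, 152.1, 257.4, 161.3], 0.38)]
carrier [([253.8, 128.6, 288.6, 167.7], 0.87), ([258.2, 168.8, 295.4, 202.7], 0.68)]
top focus [420.6 232.9] lens [471.9 220.8] ends [array([428.8, 263.9]), array([412.6, 202.5])]
spindle [([123.5, 232.4, 162.7, 273.2], 0.66), ([125.6, 173.6, 178.6, 194.4], 0.6)]
camera [([474.8, 196.7, 520.6, 227.2], 0.83)]
jaw [([384.7, 204.7, 394.2, 214.2], 0.37)]
carrier [([376.9, 216.0, 406.9, 254.0], 0.78), ([361.1, 207.4, 401.6, 253.8], 0.72)]
```

```bash
python3 - <<'E'
from h import *
o=r.observe();print(np.abs(o['dq']).max());print(r.job_done())
E
```

```text
0.0025674332263522304
the job is handed in; nothing more can be done
None
```

I handed the job in at about 22 s with the gripper still holding the carrier, spindle seated, at the estimated focus point. The hand-in returned no verdict, and I inferred that the jaw is shut from the press forces rather than seeing it.

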